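# Find the pivot pin that fits, then hold it up level for a look

### The arm

A 6-joint arm with a two-finger parallel gripper is mounted at the origin on the work surface. World frame = base frame: x ahead of the robot, y to its left, z up, the work surface at z = 0. Lengths are in m, angles in rad, forces in N, time in s.
With the tool pointing down it reaches from about 0.3 to 0.775 m from the base axis. Payload 14.6 kg.
Tool frame: the origin (TCP) lies midway between the tips of the shut fingers; the grasp point (between the pads) lies 19 mm behind it; z points along the fingers, y is the line along which they close (so a half turn about z gives the same grasp; the last joint's range is limited). The gripper opens to 94 mm and grips with 3 to 60 N. Pads are 16 mm wide; open, the fingers measure 119 mm over their backs; the gripper's body (75 mm by 177 mm) begins 78 mm behind the grasp point.
Start: joints at [1.258, 0.3, 1.521, -0, 1.321, -0.067], TCP at [0.134, 0.533, 0.205] pointing down, gripper open.
Joint ranges: [-3.03, 3.03], [-0.79, 2.21], [0.23, 2.52], [-1.04, 4.18], [0, 3.07], [-2.55, 2.55]. Speed limits (rad/s): [2.22, 2.22, 2.57, 3.14, 3.14, 3.14].

### API

Orientations are given as a unit quaternion [w, x, y, z].
In Python, from cell import r gives the robot as it stands. Calls block until the motion is done:
- r.goto(position, orientation): joint-space move of the TCP to a pose.
- r.servo_line(position, rot=None, v=0.15, threshold=None): straight line of the TCP; rot=None keeps the orientation; v is the mean speed in m/s. With threshold (N) it stops when the force on the tool has changed by that much, and returns True; else False.
- r.set_joints(angles): joint-space move.
- r.move_gripper(opening): finger opening in m; the grip force is fixed at half the most; returns when the fingers have stopped.
- r.sleep(seconds).
- r.inverse_kinematics(position, orientation): joint angles nearest the present ones, or None.
- r.state(): the state.
- r.grab_frame(name): name is "scene" or "side" or "wrist"; returns a dict with "color" (384x512x3 uint8, red, green, blue), "K" (3x3 intrinsics, pixels), "rvec" (rotation vector, rad) and "tvec" (3), from world to camera coordinates, as OpenCV has them. Camera axes: x right, y down, z forward; pixel columns grow to the right and rows downward; lengths in m; the calibration is good to about 2 mm. A picture is of the moment at which its call begins. There is no depth.
A pose or a line that the arm cannot do raises r.Unreachable and nothing moves.
- r.hand_in(): hands the job in; it is judged then, once.
Trained networks look in a picture, given as the dict that the camera call returned (one of the last four; its "shot" number tells which), for a name from the list of things; names that differ only in an ending like _2 or _b are one class to them, and where a whole thing is asked for, a point or a joint stands for the part that bears it (a point fixed in the world has none). Each returns a list of dicts, best first, with "conf" (0 to 1); they miss things now and then, are a little off and sometimes report something else, mostly with a low value. They report only what shows in the picture. A call takes as long as a camera call. They do not tell look-alikes from the thing itself.
- r.cut_out(picture, name): "mask" (384x512 bool, what is visible of it) and "bbox" ([left, top, right, bottom] in pixels, round what is visible of it).
The state is a dict: "t": time; "joints": joint angles; "qd": joint speeds; "effort": joint torques, N m; "eef_pos": TCP position; "ee_rot": TCP orientation; "wrist_force": force on the tool from outside, world axes, zero at the start; "wrist_torque": the same for the moment, N m; "gripper_width": finger opening in m; "grip_force": force on a finger pad.
Only numpy, scipy, OpenCV 4.12 (cv2) and the standard library are available. Lean on these libraries where they do the work, as an engineer would, in place of code of your own. Each camera call takes 0.05 s, during which the arm holds its last target. There are 200 camera calls.

### The job

Three steel pivot pins hang in the plywood rack: find the thickest one that still goes into the bore of the aluminium gauge block, and prove it by sliding it fully home there, flange down on the block. Then draw it out of the gauge, turn it over from upright to level, and finish while still holding it still in the gripper, level, over the middle of the light pad and at least 15 cm above the bench. The other two pins must end hanging in the rack, and the other things on the bench must be left alone.

Things in the scene. Friction and masses are not known exactly. Their poses are not given: they have to be found in the camera images.
- pin_slim: slim steel pivot pin, about 190 g. From the foot up: shank 14 mm diameter, 55 mm long; flange 36 mm, 5 mm thick; round grip head 22 mm, 34 mm long (same on all pins); 94 mm in all. Origin: centre of the foot's end; z from foot to head. Hangs by its flange in any one of the rack's holes. Loose in the gauge bore.
- pin_medium: medium steel pivot pin, about 230 g. From the foot up: shank 18 mm diameter, 55 mm long; flange 36 mm, 5 mm thick; round grip head 22 mm, 34 mm long (same on all pins); 94 mm in all. Origin: centre of the foot's end; z from foot to head. Hangs by its flange in any one of the rack's holes. Slides in the gauge bore.
- pin_stout: stout steel pivot pin, about 280 g. From the foot up: shank 22 mm diameter, 55 mm long; flange 36 mm, 5 mm thick; round grip head 22 mm, 34 mm long (same on all pins); 94 mm in all. Origin: centre of the foot's end; z from foot to head. Hangs by its flange in any one of the rack's holes. Too thick for the gauge bore.
- pin_medium_grip (a point): point on the medium pin's axis in the middle of its grip head, 79 mm above the foot; axes as the pin's
- pin_medium_mid (a point): point on the medium pin's axis halfway along it, 47 mm above the foot; axes as the pin's
- rack: fixed plywood rack, 70 mm (its x) by 250 mm (its y), top face 75 mm above the bench. Origin: centre of its underside. Its 10 mm top board has three through holes of 24 mm at y = -80, 0 and +80 mm on its own centre line (x = 0); the long sides are open. A hanging pin has its foot 20 mm above the bench
- gauge: fixed aluminium fit gauge, a block 70 x 70 mm and 65 mm high with one upright through bore in the middle. Origin: centre of its underside
- gauge_hole0 (a point): centre of the mouth of the gauge bore, in the block's top face, 65 mm above the bench; the bore is 20 mm in diameter with a 2 mm chamfer, upright, straight through. A pin fully home has its flange resting on the top face and its foot 10 mm above the bench
- pad: fixed flat light pad, white with a grey rim, 140 x 140 mm, 8 mm thick, on the bench. Origin: centre of its underside. Nothing stands on it
- tape_roll: bystander: roll of paper tape lying flat, 72 mm wide, 24 mm high; leave it alone
- socket: bystander: steel spanner socket standing on end, 32 mm diameter, 38 mm high, near the gauge block; leave it alone
- screwdriver: bystander: black-handled screwdriver, 130 mm, lying beyond the light pad; leave it alone
- spray_can: bystander: blue spray can, 52 mm diameter, 170 mm high, at the left; leave it alone
- mug: bystander: white mug, 80 mm diameter, 90 mm high, at the right; leave it alone
- spanner: bystander: steel spanner, 170 mm, lying at the back; leave it alone
- screw_jar: bystander: glass jar, 60 mm diameter, 70 mm high, at the back; leave it alone
Things that resemble listed ones, but are neither listed nor needed, are in the scene too. Leave any purple look-alike of the pin_medium alone. Leave any black look-alike of the gauge alone.

How it is judged:
On the way:
1. the medium pin is fully home in the gauge bore (horizontal distance between pin_medium and gauge_hole0 below 0.005 m and z of pin_medium in the frame of gauge_hole0 below -0.051 m and angle between pin_medium's own z axis and vertical below 0.12 rad), for 0.2 s.
At the end, for the whole second after the job is handed in: the medium pin is held still (under 3 cm/s) between the fingers, within 22 degrees of level, its middle more than 14 cm above the bench and within 6 cm sideways of the pad's centre, touching neither rack, gauge, pad nor the other pins; the slim and stout pins hang upright in the rack (height (world z) of pin_medium_mid above 0.14 m and horizontal distance between pin_medium_mid and pad below 0.06 m and angle between pin_medium's own z axis and vertical between 1.187 and 1.955 rad and linear speed of pin_medium below 0.03 m/s and contact force between pin_medium and the fingers above 2 N and contact force between pin_medium and rack below 0.1 N and contact force between pin_medium and gauge below 0.1 N and contact force between pin_medium and pad below 0.1 N and contact force between pin_medium and pin_slim below 0.1 N and contact force between pin_medium and pin_stout below 0.1 N and x of pin_slim in the frame of rack between -0.02 and 0.02 m and y of pin_slim in the frame of rack between -0.1 and 0.1 m and z of pin_slim in the frame of rack between 0.012 and 0.026 m and angle between each of pin_slim, pin_stout's own z axis and vertical below 0.2 rad and x of pin_stout in the frame of rack between -0.02 and 0.02 m and y of pin_stout in the frame of rack between -0.1 and 0.1 m and z of pin_stout in the frame of rack between 0.012 and 0.026 m); the arm keeps its last pose, push and grip.
It fails at once if a bystander is shifted by more than 3 cm (distance of any of tape_roll, socket, screwdriver, spray_can, mug, spanner, screw_jar from where it was at the start of the episode above 0.03 m).
It also fails if it takes over 58 s, if anything falls off the work surface, if the arm or the gripper's body presses on something with over 40 N, if the wrist force passes 120 N, or if a joint passes its speed limit or range.

## Working session

There is one attempt and no reset: what is moved stays moved. The work goes in short steps, each a Python script; the robot and the scene stay as the last script left them, time stands still between calls to the robot, and variables do not carry over. Pictures are saved under pics/ and viewed, at most 10 in all, crops included, and the job is handed in when it is done.

```bash
mkdir -p pics; ls
cat > h.py <<'E'
import numpy as np, cv2
from cell import r
def cam(f):
    R=cv2.Rodrigues(np.array(f["rvec"],float))[0]; return np.array(f["K"],float),R,np.array(f["tvec"],float).ravel()
def px2w(f,uv,z):
    K,R,t=cam(f); d=R.T@np.linalg.inv(K)@np.array([uv[0],uv[1],1.]); c=-R.T@t
    return c+d*(z-c[2])/d[2]
def w2px(f,p):
    K,R,t=cam(f); q=K@(R@np.array(p,float)+t); return q[:2]/q[2]
def save(f,n): cv2.imwrite(f"pics/{n}.png",f["color"][:,:,::-1])
E
python3 - <<'E'
from h import *
a=r.grab_frame("scene");b=r.grab_frame("side")
for n,f in(("scene",a),("side",b)):
    K,R,t=cam(f);print(n,K[0,0],-R.T@t,R[2])
    for nm in["pin_slim","pin_medium","pin_stout","rack","gauge","pad"]:
        print(nm,[(round(d["conf"],2),[int(x) for x in d["bbox"]]) for d in r.cut_out(f,nm)])
im=np.vstack([a["color"],b["color"]]);
cv2.imwrite("pics/a.png",cv2.resize(np.hstack([a["color"],b["color"]]),(800,300),interpolation=cv2.INTER_AREA)[:,:,::-1])
save(a,"scene0");save(b,"side0")
E
```

```text
pics
scene 377.75167918823223 [ 1.14612415 -0.59785941  1.01510879] [-0.46701864  0.47042092 -0.74873076]
pin_slim [(0.56, [287, 126, 296, 141]), (0.21, [258, 122, 321, 168])]
pin_medium [(0.56, [269, 136, 275, 148])]
pin_stout [(0.42, [303, 120, 312, 129])]
rack [(0.92, [261, 121, 320, 168])]
gauge [(0.6, [163, 215, 193, 249]), (0.6, [197, 231, 230, 266])]
pad [(0.62, [214, 174, 267, 211])]
side 442.7510301933794 [0.22248892 0.86122686 1.00219969] [ 0.26533548 -0.66762683 -0.69560873]
pin_slim [(0.5, [248, 269, 261, 290])]
pin_medium [(0.52, [293, 277, 303, 304])]
pin_stout [(0.62, [228, 293, 243, 314])]
rack [(0.77, [212, 246, 290, 343])]
gauge [(0.95, [294, 150, 324, 179]), (0.82, [261, 143, 289, 176]), (0.41, [204, 271, 231, 295])]
pad [(0.55, [253, 201, 309, 242])]
```

View pics/scene0.png

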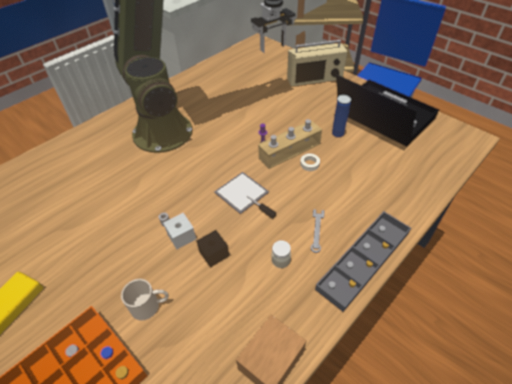

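View pics/side0.png

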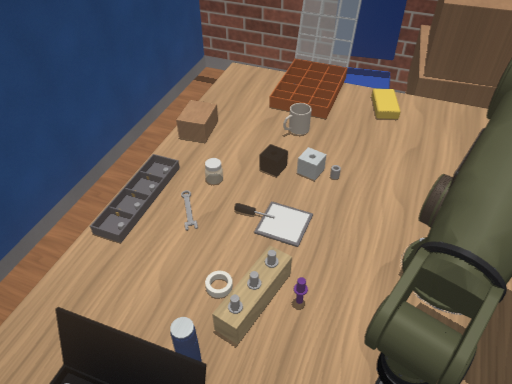

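The aluminium gauge is at scene (178,230) and side (312,164), with the black look-alike at scene (212,248). The purple look-alike stands beside the rack at scene (263,131). The three rack pins have heads at side (235,302), (254,279) and (271,258). Which pin is which still has to be read from the shanks.

Run:
```python
from h import *
a=r.grab_frame("scene");b=r.grab_frame("side")
for u in[(273,138),(291,128.5),(308,121.5)]:print("head sc",px2w(a,u,.114)[:2])
for u in[(235,297),(254,274),(271,253)]:print("head sd",px2w(b,u,.114)[:2])
print("gauge",px2w(a,(178,224),.065)[:2],px2w(b,(313,157),.065)[:2])
print("pad",px2w(a,(242,192),.008)[:2],px2w(b,(284,223),.008)[:2])
print("purple",px2w(b,(299,304),0)[:2],"black",px2w(b,(275,153),.065)[:2],"socket",px2w(b,(335,170),.038)[:2])
w=r.grab_frame("wrist");K,R,t=cam(w);print(K[0,0],-R.T@t,R[2])
s=a["color"][105:180,240:340];s2=b["color"][235:350,200:320]; 
w=w["color"]
H=lambda i,h:cv2.resize(i,(int(i.shape[1]*h/i.shape[0]),h),interpolation=cv2.INTER_CUBIC)
top=np.hstack([H(s,299),H(s2,299)]);bot=np.hstack([H(w,300),H(b["color"][135:195,250:350],240)[:, :398].copy() if 0 else np.zeros((300,1,3),np.uint8)])
W=max(top.shape[1],bot.shape[1]);P=lambda i:np.pad(i,((0,0),(0,W-i.shape[1]),(0,0)))
cv2.imwrite("pics/b.png",np.vstack([P(top),P(bot)])[:,:800,::-1])
```

```text
head sc [0.45239768 0.18398586]
head sc [0.46571415 0.26860664]
head sc [0.48634116 0.34314281]
head sd [0.47906929 0.34700434]
head sd [0.46135913 0.2709201 ]
head sd [0.44456697 0.19556031]
gauge [ 0.4694868 -0.2755094] [ 0.46261526 -0.27006169]
pad [ 0.48465535 -0.01328438] [ 0.473069   -0.00555253]
purple [0.34918852 0.24103767] black [ 0.58764423 -0.24533781] socket [ 0.38306494 -0.26313259]
318.49672932984197 [0.06955186 0.54887077 0.3839614 ] [ 0.22291068 -0.05594321 -0.97323234]
```

View pics/b.png

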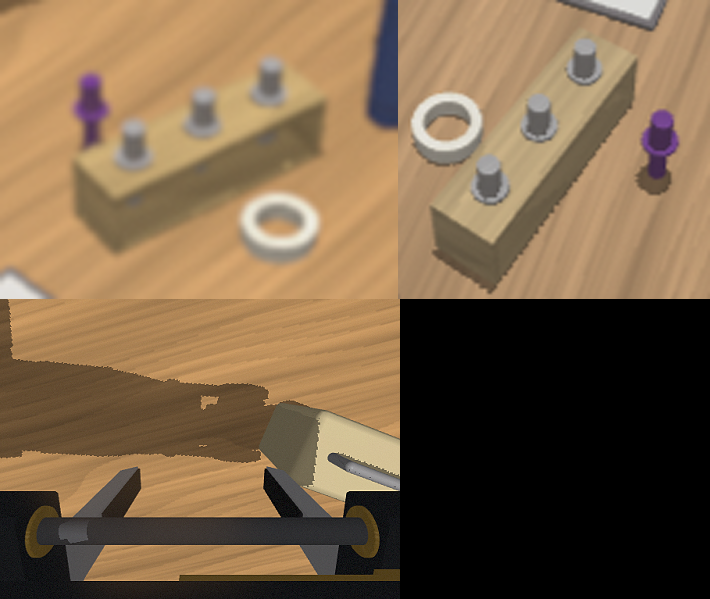

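```bash
cat >> h.py <<'E'
from scipy.spatial.transform import Rotation as Ro
def q2R(q): return Ro.from_quat(np.roll(q,-1)).as_matrix()
def R2q(M): return np.roll(Ro.from_matrix(M).as_quat(),1)
E
python3 - <<'E'
from h import *
w=r.grab_frame("wrist");K,R,t=cam(w);s=r.state();T=q2R(s["ee_rot"]);print(s["t"],T.round(2).tolist())
c=T.T@(-R.T@t-np.array(s["eef_pos"]));Rc=R@T;print("cam in tool",c,Rc.round(2).tolist())
np.savez("wc.npz",c=c,Rc=Rc)
ctr=np.array([.463,.269,.05])
for az in(0,-20,20,40,-40,60):
  for a in(30,40,50,60):
    for D in(.26,.32,.38):
      n=np.radians(az)+np.arctan2(-.21,.977);u=np.array([np.cos(n),np.sin(n),0])
      a_=np.radians(a);z=u*np.cos(a_)-np.array([0,0,np.sin(a_)])
      up=u*np.sin(a_)+np.array([0,0,np.cos(a_)])
      x=up*np.sign(c[0]);y=np.cross(z,x);M=np.c_[x,y,z]
      # optical axis in world
      o=M@Rc.T[:,2]; p=ctr-D*o-M@c
      q=r.inverse_kinematics(p,R2q(M))
      if q is not None: print(az,a,D,p.round(3),(p+M@c).round(3),np.round(o,2),np.round(q,2))
E
```

```text
0.9 [[-0.97, 0.24, 0.0], [0.24, 0.97, 0.0], [0.0, 0.0, -1.0]]
cam in tool [ 0.06609106 -0.0006861  -0.17848212] [[-0.0, 1.0, 0.0], [-0.97, -0.0, -0.23], [-0.23, -0.0, 0.97]]
-20 30 0.38 [0.331 0.351 0.164] [0.229 0.416 0.311] [ 0.62 -0.39 -0.69] [ 1.22  0.41  1.84 -1.03  1.4  -2.46]
20 30 0.26 [0.396 0.259 0.082] [0.276 0.243 0.228] [ 0.72  0.1  -0.69] [ 0.81  0.25  2.41  4.12  0.71 -2.03]
20 60 0.26 [0.421 0.262 0.111] [0.389 0.259 0.299] [ 0.28  0.04 -0.96] [ 0.61  0.09  2.11 -0.48  0.51  2.41]
20 60 0.32 [0.404 0.26  0.169] [0.372 0.256 0.356] [ 0.28  0.04 -0.96] [ 0.63 -0.04  2.09 -0.39  0.66  2.32]
20 60 0.38 [0.387 0.258 0.226] [0.355 0.254 0.414] [ 0.28  0.04 -0.96] [ 0.65 -0.16  2.05 -0.35  0.82  2.27]
40 30 0.26 [0.403 0.237 0.082] [0.296 0.181 0.228] [ 0.64  0.34 -0.69] [ 0.42  0.18  2.52  3.04  0.6  -1.52]
40 40 0.26 [0.409 0.24  0.093] [0.326 0.196 0.258] [ 0.53  0.28 -0.8 ] [ 0.43  0.05  2.43  2.92  0.21 -1.4 ]
40 40 0.32 [0.378 0.223 0.141] [0.294 0.18  0.307] [ 0.53  0.28 -0.8 ] [ 0.42 -0.2   2.48  1.71  0.05 -0.18]
40 40 0.38 [0.346 0.206 0.189] [0.262 0.163 0.355] [ 
[... 1844 characters left out ...]
 [ 0.4   0.44 -0.8 ] [-0.09 -0.32  2.42  1.09  0.76 -0.07]
60 50 0.26 [0.428 0.229 0.103] [0.385 0.182 0.282] [ 0.3   0.33 -0.89] [0.2  0.06 2.26 1.07 0.45 0.03]
60 50 0.32 [0.41  0.209 0.157] [0.367 0.162 0.336] [ 0.3   0.33 -0.89] [ 0.15 -0.12  2.27  0.83  0.58  0.27]
60 50 0.38 [0.392 0.189 0.21 ] [0.348 0.142 0.389] [ 0.3   0.33 -0.89] [ 0.09 -0.28  2.25  0.7   0.75  0.4 ]
60 60 0.26 [0.435 0.237 0.111] [0.413 0.214 0.299] [ 0.19  0.21 -0.96] [0.28 0.08 2.13 0.54 0.54 0.61]
60 60 0.32 [0.423 0.224 0.169] [0.401 0.201 0.356] [ 0.19  0.21 -0.96] [ 0.25 -0.06  2.11  0.44  0.7   0.7 ]
60 60 0.38 [0.412 0.211 0.226] [0.39  0.188 0.414] [ 0.19  0.21 -0.96] [ 0.22 -0.18  2.06  0.39  0.85  0.76]
```

Run:
```python
from h import *
d=np.load("wc.npz");c=d["c"];Rc=d["Rc"]
ctr=np.array([.463,.269,.05]);out=[]
for az in range(0,360,20):
  n=np.radians(az)+np.arctan2(-.21,.977);u=np.array([np.cos(n),np.sin(n),0])
  if abs(np.cos(np.radians(az)))<.7: continue
  for e in(20,30,40,48):
    for D in(.2,.26,.32,.4):
      for roll in range(0,360,45):
        e_=np.radians(e);o=u*np.cos(e_)-np.array([0,0,np.sin(e_)])
        rt=np.cross(o,[0,0,1.]);rt/=np.linalg.norm(rt);dn=np.cross(o,rt)
        k=np.radians(roll);X=rt*np.cos(k)+dn*np.sin(k);Y=np.cross(o,X)
        M=np.c_[X,Y,o]@Rc; C=ctr-D*o; p=C-M@c
        if p[2]<.13: continue
        q=r.inverse_kinematics(p,R2q(M))
        if q is not None: out.append((e,az,D,roll,p.round(2).tolist(),C.round(2).tolist(),M[:,2].round(2).tolist(),np.round(q,2).tolist()))
for o in sorted(out,key=lambda o:o[0])[:30]:print(*o)
```

```text
20 140 0.4 135 [0.57, 0.11, 0.14] [0.69, -0.03, 0.19] [-0.4, 0.78, -0.49] [-0.21, 0.81, 1.25, 0.78, 1.83, 1.5]
20 140 0.4 180 [0.58, 0.12, 0.14] [0.69, -0.03, 0.19] [-0.51, 0.66, -0.55] [-0.13, 0.86, 1.1, 0.67, 1.92, 2.33]
20 160 0.4 135 [0.62, 0.15, 0.14] [0.78, 0.07, 0.19] [-0.64, 0.59, -0.49] [-0.06, 1.06, 0.78, 0.71, 2.12, 1.51]
20 160 0.4 180 [0.62, 0.17, 0.14] [0.78, 0.07, 0.19] [-0.71, 0.44, -0.55] [0.01, 1.12, 0.62, 0.6, 2.22, 2.3]
20 320 0.4 135 [0.36, 0.43, 0.14] [0.23, 0.57, 0.19] [0.4, -0.78, -0.49] [1.15, 0.82, 1.23, -0.79, 1.83, -0.1]
20 320 0.4 180 [0.35, 0.42, 0.14] [0.23, 0.57, 0.19] [0.51, -0.66, -0.55] [1.18, 0.68, 1.42, -0.82, 1.65, 0.72]
20 320 0.4 225 [0.33, 0.41, 0.14] [0.23, 0.57, 0.19] [0.66, -0.58, -0.49] [1.24, 0.63, 1.57, -0.94, 1.56, 1.59]
20 340 0.4 135 [0.31, 0.39, 0.14] [0.14, 0.47, 0.19] [0.64, -0.59, -0.49] [1.26, 0.58, 1.65, -0.91, 1.57, -0.09]
20 340 0.4 180 [0.3, 0.37, 0.14] [0.14, 0.47, 0.19] [0.71, -0.44, -0.55] [1.28, 0.44, 1.81, -0.96, 1.4, 0.7]
30 0 0.4 135 [0.3, 0.32, 0.17] [0.12, 0.34, 0.25] [0.71, -0.32, -0.63] [1.24, 0.2, 2.01, -0.96, 1.2
[... 1517 characters left out ...]
.35] [-0.07, 1.14, 0.71, 0.83, 2.23, -0.01]
30 160 0.4 90 [0.61, 0.15, 0.15] [0.76, 0.08, 0.25] [-0.59, 0.64, -0.49] [-0.08, 0.97, 0.9, 0.74, 2.05, 0.69]
30 160 0.4 135 [0.6, 0.16, 0.17] [0.76, 0.08, 0.25] [-0.56, 0.54, -0.63] [-0.03, 0.89, 0.93, 0.61, 1.98, 1.46]
30 160 0.4 180 [0.61, 0.18, 0.18] [0.76, 0.08, 0.25] [-0.62, 0.39, -0.69] [0.05, 0.94, 0.79, 0.49, 2.07, 2.27]
30 180 0.32 180 [0.56, 0.25, 0.14] [0.73, 0.21, 0.21] [-0.71, 0.15, -0.69] [0.22, 0.98, 0.8, 0.36, 2.1, 2.06]
30 180 0.4 90 [0.64, 0.21, 0.15] [0.8, 0.2, 0.25] [-0.78, 0.4, -0.49] [0.07, 1.28, 0.33, 0.73, 2.38, 0.73]
30 180 0.4 135 [0.63, 0.22, 0.17] [0.8, 0.2, 0.25] [-0.71, 0.32, -0.63] [0.11, 1.14, 0.46, 0.55, 2.27, 1.4]
```

Run:
```python
from h import *
r.set_joints([1.28,.44,1.81,-.96,1.4,.7])
f=r.grab_frame("wrist");save(f,"w1");np.savez("w1.npz",**{k:np.array(f[k]) for k in("color","K","rvec","tvec")})
P=[]
for p in[(.4465,.190),(.4635,.2695),(.4815,.3455)]:
    P.append(w2px(f,(*p,.045)));print(P[-1],w2px(f,(*p,.114)))
P=np.array(P);lo=(P.min(0)-60).astype(int).clip(0);hi=(P.max(0)+60).astype(int)
c=f["color"][lo[1]:hi[1],lo[0]:hi[0]][::-1,::-1];print(lo,hi)
k=min(790/c.shape[1],590/c.shape[0]);cv2.imwrite("pics/w1c.png",cv2.resize(c,None,fx=k,fy=k,interpolation=cv2.INTER_CUBIC)[:,:,::-1])
s=r.state();print(s["t"],s["eef_pos"])
```

```text
[201.31785745 194.2643668 ] [197.7636567  245.30888405]
[257.92820559 187.33639788] [257.63650169 241.4511582 ]
[319.88016772 180.28855319] [323.65927347 237.50709053]
[141 120] [379 254]
1.8667 [0.30113099 0.37278094 0.14462837]
```

View pics/w1c.png

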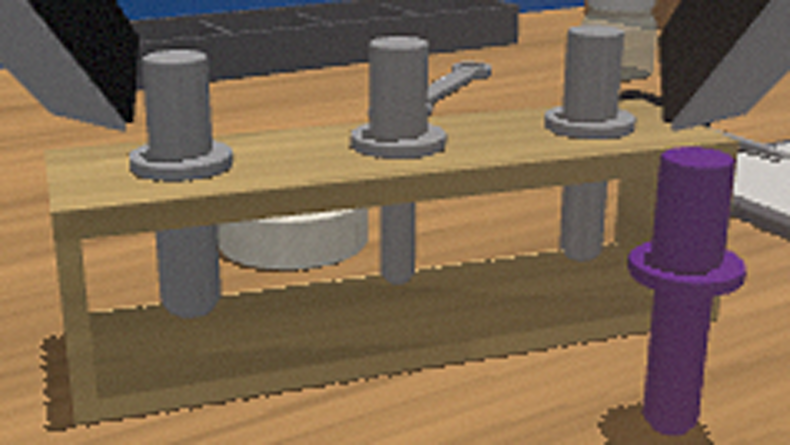

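The picture is turned by half. From left to right the shank-to-head width ratios are 62/65 (stout, at y≈0.346), 34/60 (slim, the middle one) and 45/57, about 17.5 mm, which is the medium pin at (0.447, 0.190). The purple pin at lower right is only a look-alike standing on the bench, so I go for the right-hand grey pin.

```bash
cat >> h.py <<'E'
from scipy.optimize import minimize
def sil(f,parts):
    m=np.zeros((384,512),np.uint8);t=np.linspace(0,6.28,40)
    for x,y,rad,z0,z1 in parts:
        P=[w2px(f,(x+rad*np.cos(a),y+rad*np.sin(a),z)) for a in t for z in(z0,z1)]
        cv2.fillConvexPoly(m,np.round(cv2.convexHull(np.float32(P))*16).astype(np.int32),1,shift=4)
    return m>0
def fitxy(f,mask,xy,mk):
    def c(v):
        s=sil(f,mk(*v));return 1-(s&mask).sum()/max(1,(s|mask).sum())
    o=minimize(c,xy,method="Nelder-Mead",options=dict(initial_simplex=np.array([xy,np.add(xy,[.008,0]),np.add(xy,[0,.008])]),xatol=1e-4,fatol=1e-4));return o.x,o.fun
hang=lambda x,y:[(x,y,.018,.075,.080),(x,y,.011,.08,.114)]
def down(ang): # tool down, closing axis y at world angle ang
    y=np.array([np.cos(ang),np.sin(ang),0]);z=np.array([0,0,-1.]);return R2q(np.c_[np.cross(y,z),y,z])
E
python3 - <<'E'
from h import *
x0=np.array([.4465,.190]);f=r.grab_frame("side");
cur=np.array(r.state()["joints"]);B=[]
for g in(np.arctan2(-.21,.977),np.arctan2(-.21,.977)+np.pi):
  for nm,p in(("pin",(*x0,.19)),("gauge",(.466,-.272,.19))):
    q=r.inverse_kinematics(p,down(g));print(nm,round(g,2),None if q is None else np.round(q,2))
# end pose scan
pad=np.array([.478,-.009])
for az in range(-180,180,30):
  for til in(0,15):
    for roll in(0,90,180,270):
      a,t,k=np.radians([az,til,roll]);z=np.array([np.cos(a)*np.cos(t),np.sin(a)*np.cos(t),-np.sin(t)])
      h=np.cross(z,[0,0,1.]);h/=np.linalg.norm(h);v=np.cross(z,h);y=h*np.cos(k)+v*np.sin(k)
      M=np.c_[np.cross(y,z),y,z];p=np.array([*pad,.2])-.016*z
      q=r.inverse_kinematics(p,R2q(M))
      if q is not None:print(az,til,roll,np.round(q,2))
E
```

```text
pin -0.21 [ 0.33  0.17  1.72 -0.    1.25  0.54]
gauge -0.21 [-0.6   0.29  1.57 -0.    1.28 -0.38]
pin 2.93 None
gauge 2.93 None
-180 0 0 [-0.06  1.08  0.92 -0.14  2.71 -1.7 ]
-180 0 90 [-0.06  1.08  0.92 -0.14  2.71 -0.13]
-180 0 180 [-0.06  1.08  0.92 -0.14  2.71  1.44]
-180 15 0 [-0.06  0.96  0.96 -0.1   2.53 -1.67]
-180 15 90 [-0.06  0.96  0.96 -0.1   2.53 -0.1 ]
-180 15 180 [-0.06  0.96  0.96 -0.1   2.53  1.47]
-150 0 0 [ 0.13  1.02  1.04 -0.72  2.53 -2.2 ]
-150 0 90 [ 0.13  1.02  1.04 -0.72  2.53 -0.63]
-150 0 180 [ 0.13  1.02  1.04 -0.72  2.53  0.94]
-150 0 270 [ 0.13  1.02  1.04 -0.72  2.53  2.52]
-150 15 0 [ 0.13  0.9   1.07 -0.57  2.38 -2.11]
-150 15 90 [ 0.13  0.9   1.07 -0.57  2.38 -0.54]
-150 15 180 [ 0.13  0.9   1.07 -0.57  2.38  1.03]
-120 0 0 [ 0.31  0.87  1.32 -1.    2.22 -2.32]
-120 0 90 [ 0.31  0.87  1.32 -1.    2.22 -0.75]
-120 0 180 [ 0.31  0.87  1.32 -1.    2.22  0.82]
-120 0 270 [ 0.31  0.87  1.32 -1.    2.22  2.39]
-120 15 0 [ 0.3   0.75  1.34 -0.85  2.08 -2.31]
-120 15 90 [ 0.3   0.75  1.34 -0.85  2.08 -0.74]
-120 15 180 [ 0.3   0.75  1.34 -0.85  2.08  0.83]
-
[... 1178 characters left out ...]
6   0.56  1.66  0.97  1.85 -2.4 ]
120 0 0 [-0.45  0.88  1.3   0.87  2.31 -0.89]
120 0 90 [-0.45  0.88  1.3   0.87  2.31  0.68]
120 0 180 [-0.45  0.88  1.3   0.87  2.31  2.25]
120 0 270 [-0.45  0.88  1.3   0.87  2.31 -2.46]
120 15 0 [-0.44  0.76  1.32  0.73  2.17 -0.92]
120 15 90 [-0.44  0.76  1.32  0.73  2.17  0.65]
120 15 180 [-0.44  0.76  1.32  0.73  2.17  2.22]
120 15 270 [-0.44  0.76  1.32  0.73  2.17 -2.49]
150 0 0 [-0.26  1.02  1.02  0.54  2.6  -1.1 ]
150 0 90 [-0.26  1.02  1.02  0.54  2.6   0.47]
150 0 180 [-0.26  1.02  1.02  0.54  2.6   2.04]
150 15 0 [-0.25  0.91  1.06  0.41  2.44 -1.18]
150 15 90 [-0.25  0.91  1.06  0.41  2.44  0.39]
150 15 180 [-0.25  0.91  1.06  0.41  2.44  1.96]
```

Run:
```python
from h import *
g=np.arctan2(-.21,.977)
p=r.state()["eef_pos"];r.servo_line([p[0]-.02,p[1]+.02,p[2]+.1],v=.2)
r.goto([.4465,.190,.18],down(g))
f=r.grab_frame("wrist");save(f,"w2")
for nm in["pin_medium","pin_slim","pin_stout"]:
  for d in r.cut_out(f,nm):
    b=d["bbox"];m=d["mask"]
    x0=px2w(f,((b[0]+b[2])/2,(b[1]+b[3])/2),.09)[:2];x,e=fitxy(f,m,x0,hang)
    print(nm,round(d["conf"],2),[int(v) for v in b],x.round(4),round(e,3))
print(r.state()["t"],r.state()["eef_pos"],w2px(f,(.4465,.19,.114)))
```

```text
pin_medium 0.89 [240, 169, 281, 210] [0.4475 0.1925] 0.085
pin_medium 0.55 [130, 141, 177, 180] [0.3646 0.2336] 0.166
pin_slim 0.86 [236, 73, 283, 117] [0.4651 0.2701] 0.053
pin_stout 0.83 [243, 2, 282, 17] [0.483 0.349] 0.039
4.0667 [0.44604079 0.19082647 0.17979054] [259.14012004 200.42120868]
```

View pics/w2.png

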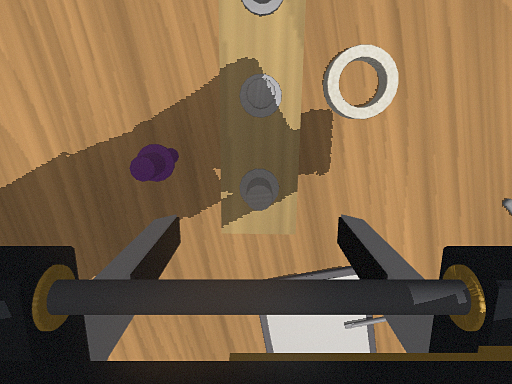

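View shows the medium pin at (260,190), slim (260,94), stout at the top edge, purple look-alike at (154,163); all match the earlier reading. Grasping.

Run:
```python
from h import *
r.move_gripper(.06)
x,y=.4475,.1925
r.servo_line([x,y,.13],v=.15)
print(r.servo_line([x,y,.083],v=.06,threshold=6),r.state()["eef_pos"])
r.move_gripper(0.0);s=r.state();print(s["gripper_width"],s["grip_force"],s["wrist_force"])
r.servo_line([x,y,.19],v=.12);s=r.state();print(s["gripper_width"],s["wrist_force"],s["t"])
r.goto([.466,-.16,.21],down(np.arctan2(-.21,.977)))
f=r.grab_frame("wrist");save(f,"w3");a=r.grab_frame("scene");b=r.grab_frame("side")
np.savez("w3.npz",**{k:np.array(f[k]) for k in("color","K","rvec","tvec")})
s=r.state();print(s["t"],s["eef_pos"])
for n,q in(("w",f),("a",a),("b",b)):
  for d in r.cut_out(q,"gauge"):print(n,round(d["conf"],2),[int(v) for v in d["bbox"]])
print("exp",w2px(f,(.466,-.272,.065)))
```

```text
False [0.44769324 0.19256272 0.08328025]
0.02145496960583222 30.000244975090027 [-1.16893152 -0.54509802  1.91383599]
0.021346375094936258 [ 0.72241074 -1.01132581 -1.94282044] 7.9083
9.3833 [ 0.46624342 -0.15912338  0.2099261 ]
w 0.95 [342, 191, 430, 265]
w 0.73 [252, 233, 313, 279]
a 0.91 [166, 217, 193, 249]
a 0.74 [260, 121, 321, 170]
a 0.69 [197, 231, 229, 267]
b 0.95 [297, 147, 325, 175]
b 0.6 [258, 141, 291, 176]
exp [279.34888189 277.35632468]
```

View pics/w3.png

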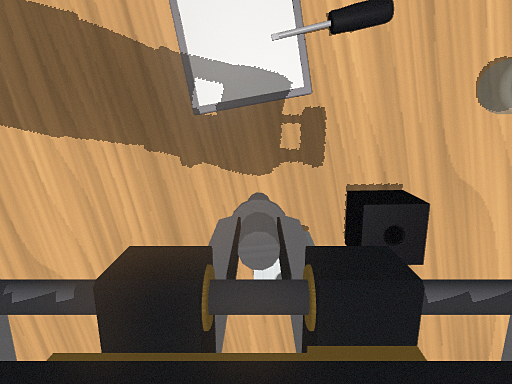

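The gripper hides the gauge (its bore would be near (279,277)), while the black look-alike shows at (388,228). I move past it so that the bore comes into the upper half of the picture.

Run:
```python
from h import *
r.servo_line([.45,-.36,.21],v=.2)
f=r.grab_frame("wrist");save(f,"w4");b=r.grab_frame("side");a=r.grab_frame("scene")
np.savez("w4.npz",**{k:np.array(f[k]) for k in("color","K","rvec","tvec")})
s=r.state();print(s["t"],s["eef_pos"],"exp",w2px(f,(.466,-.272,.065)))
for d in r.cut_out(f,"gauge"):print(round(d["conf"],2),[int(v) for v in d["bbox"]])
e=w2px(f,(.466,-.272,.065)).astype(int)
W=cv2.resize(f["color"][max(0,e[1]-60):e[1]+60,e[0]-80:e[0]+80],(800,600),interpolation=cv2.INTER_CUBIC);cv2.imwrite("pics/w4c.png",W[:,:,::-1]);print(e)
```

```text
10.8333 [ 0.45028714 -0.35920955  0.21022399] exp [255.3744338   90.93115523]
0.95 [224, 57, 296, 133]
0.61 [330, 1, 429, 81]
[255  90]
```

View pics/w4c.png

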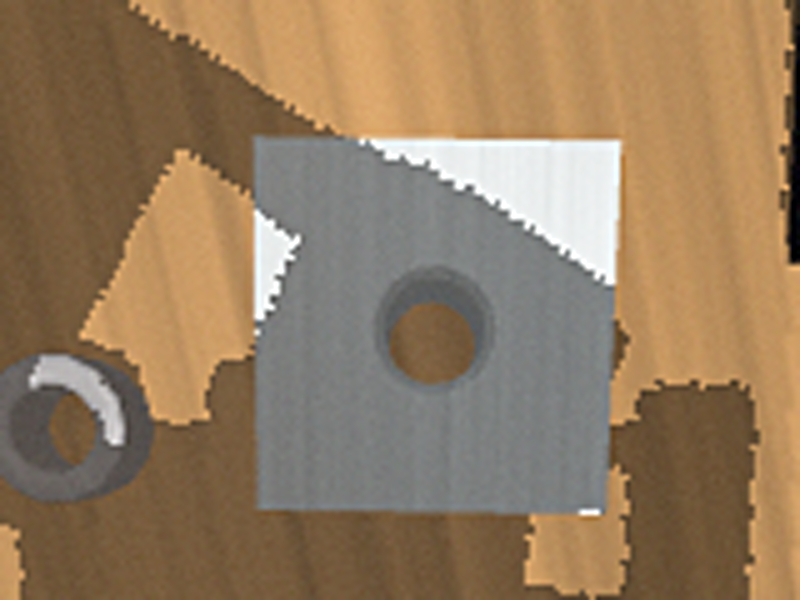

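The gauge bore mouth (chamfer edge) is centred at crop (435,330), which is full-picture pixel (262,96). The socket is to the left of the gauge. Next I check how the pin head sits in the gripper.

Run:
```python
from h import *
f=dict(np.load("w4.npz"));print("bore",px2w(f,(262-.4,96-.4),.065))
s=r.state();p=np.array(s["eef_pos"]);T=q2R(s["ee_rot"]);print(T.round(3).tolist())
im=f["color"].copy();x0,y0=199,190
W=cv2.resize(im[y0:y0+90,x0:x0+120],(800,600),interpolation=cv2.INTER_CUBIC)
k=800/120
for z,rad,c in((.031,.011,(255,0,0)),(-.003,.018,(0,255,0))):
  P=np.array([(w2px(f,p+np.array([rad*np.cos(a),rad*np.sin(a),z]))-[x0,y0]+.5)*k for a in np.linspace(0,6.28,60)])
  cv2.polylines(W,[P.astype(np.int32)],True,c,1);print(P.min(0),P.max(0))
cv2.imwrite("pics/w4h.png",W[:,:,::-1])
```

```text
bore [ 0.47101544 -0.27753101  0.065     ]
[[0.209, 0.978, 0.0], [0.978, -0.209, -0.0], [-0.0, 0.0, -1.0]]
[251.79745021 269.87989293] [546.4147751  543.86828008]
[199.64048749  60.02228137] [598.52732449 437.73916367]
```

View pics/w4h.png

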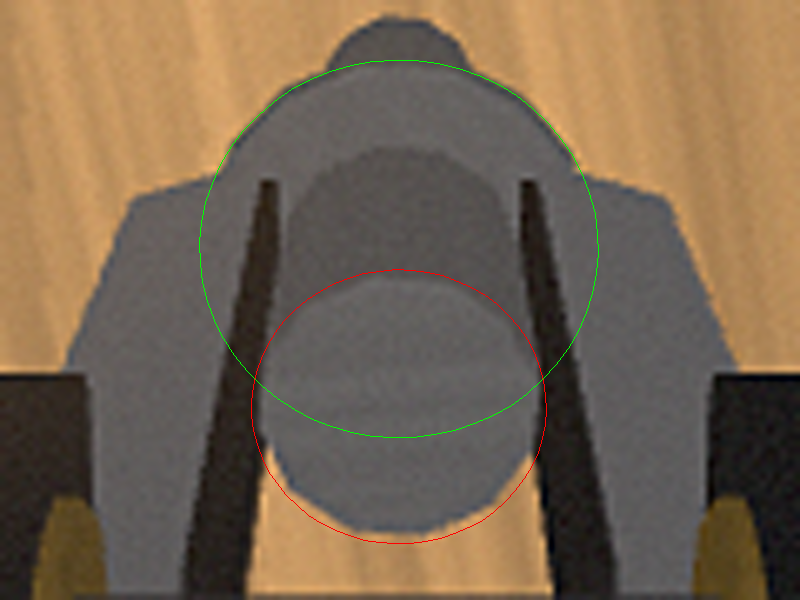

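The pin head sits centred in the fingers to about 0.5 mm against the red predicted circle, and it is upright. Inserting at (0.471, -0.2775).

Run:
```python
from h import *
x,y=.4710,-.2775
r.servo_line([x,y,.21],v=.15);r.servo_line([x,y,.14],v=.12)
def probe(x,y):
    st=r.servo_line([x,y,.074],v=.05,threshold=8);s=r.state();p=np.array(s["eef_pos"]);print(st,p.round(4),np.round(s["wrist_force"],1),np.round(s["wrist_torque"],2),round(s["t"],2));return st,p[2]
st,z=probe(x,y)
for dx,dy in((.0015,0),(-.0015,0),(0,.0015),(0,-.0015),(.002,.002),(-.002,-.002),(.002,-.002),(-.002,.002)):
    if not st or z<.115: break
    r.servo_line([x+dx,y+dy,.135],v=.1);st,z=probe(x+dx,y+dy)
```

```text
False [ 0.4711 -0.2776  0.0743] [ 0.8 -0.1 -1.8] [-0.1   0.07  0.01] 13.8
```

Run:
```python
from h import *
x,y=.4710,-.2775
print(r.servo_line([x,y,.070],v=.03,threshold=8),r.state()["eef_pos"],r.state()["wrist_force"])
r.sleep(.5);f=r.grab_frame("scene");b=r.grab_frame("side")
H=lambda i:cv2.resize(i,(400,400),interpolation=cv2.INTER_CUBIC)
cv2.imwrite("pics/home.png",np.hstack([H(f["color"][180:260,140:220]),H(b["color"][110:190,270:350])])[:,:,::-1])
s=r.state();print(s["gripper_width"],s["t"])
```

```text
True [ 0.4712989  -0.27798717  0.07193007] [-1.65776484  0.83069866  4.84930576]
0.021756611301976057 14.6083
```

View pics/home.png

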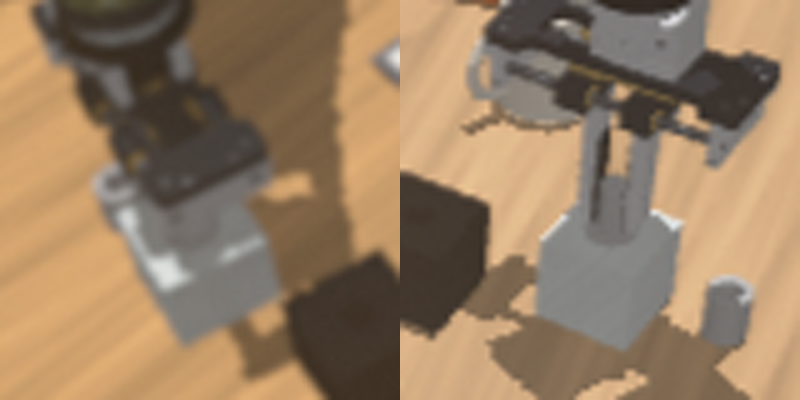

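The pin is home: the flange sits on the aluminium block, in contact at TCP z = 0.072. Drawing it out and turning it over.

Run:
```python
from h import *
r.servo_line([.471,-.2775,.16],v=.1);r.servo_line([.471,-.2,.27],v=.2);print(r.state()["gripper_width"])
t=np.radians(5);z=np.array([0,np.cos(t),-np.sin(t)]);h=np.cross(z,[0,0,1.]);h/=np.linalg.norm(h);v=np.cross(z,h)
M=np.c_[np.cross(v,z),v,z];p=np.array([.479,-.009,.24])-.016*z
print(np.round(r.inverse_kinematics(p,R2q(M)),2))
r.goto(p,R2q(M));r.sleep(.5)
s=r.state();print(s["t"],s["eef_pos"],q2R(s["ee_rot"])[:,2],s["gripper_width"],s["grip_force"],np.abs(s["qd"]).max())
a=r.grab_frame("scene");b=r.grab_frame("side")
q=p+.016*z
print(w2px(a,q),w2px(b,q))
H=lambda f,x0,y0,w,h:cv2.resize(f["color"][y0:y0+h,x0:x0+w],(400,500),interpolation=cv2.INTER_CUBIC)
cv2.imwrite("pics/end.png",np.hstack([H(a,180,90,160,200),H(b,200,140,160,200)])[:,:,::-1])
```

```text
0.021116248921448404
[-0.62  0.59  1.65  1.09  1.98  0.77]
17.9917 [ 0.47900323 -0.02489256  0.24148742] [-1.23881459e-04  9.96160108e-01 -8.75501233e-02] 0.021386308489506806 29.99980866909027 0.0015741928472761757
[237.96420874 141.02000095] [285.63718821 162.95466323]
```

View pics/end.png

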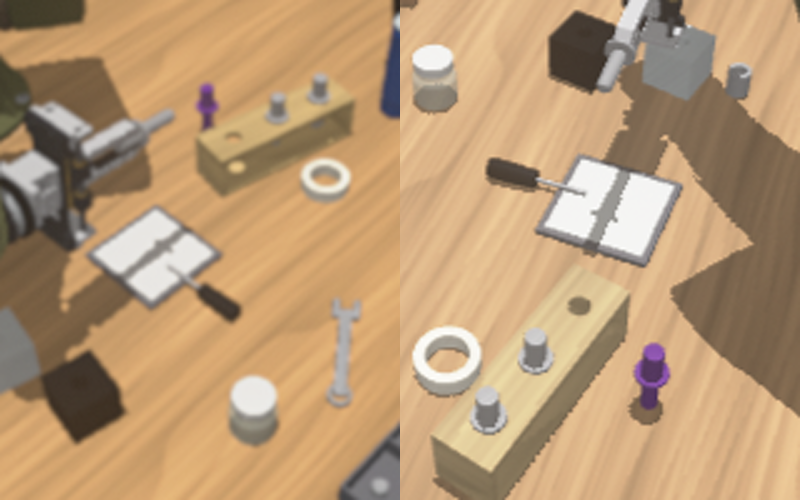

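The pin is level in the fingers, with its middle at crop (145,127) as predicted over the pad. The slim and stout pins hang in the rack and the bystanders are untouched.

```bash
python3 -c "
from cell import r
print(r.hand_in())"
```

```text
the job is handed in; nothing more can be done
None
```

I slid the medium pin fully home in the gauge, drew it out and turned it level, and handed the job in at about 18 s with it held still about 24 cm above the middle of the pad; the slim and stout pins still hang in the rack, and the hand-in call gave no verdict.

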